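# Find the rocking cool-pot cover and hold it shut

## Robot

A 7-joint arm with a two-finger parallel gripper is mounted at the origin on the work surface. World frame = base frame: x ahead of the robot, y to its left, z up, the work surface at z = 0. Lengths are in m, angles in rad, forces in N, time in s.
With the tool pointing down it reaches from about 0.35 to 0.9 m from the base axis. Payload 8.1 kg.
Tool frame: the origin (TCP) lies where the fingers leave the gripper's body, on its centre line; the fingertips stand 73 mm ahead of it and the grasp point (between the pads) lies 54 mm ahead of it; z points along the fingers, x is the direction in which the jaws open and shut, and the axes are right-handed (so a half turn about z gives the same grasp; the last joint's range is limited). The gripper opens to 85 mm and grips with 20 to 120 N. Pads are 22 mm wide; open, the fingers measure 114 mm over their backs; the gripper's body (76 mm by 85 mm) begins 54 mm behind the grasp point. The pads swing forward as they close: fully open they stand 13 mm farther back than shut.
Start: joints at [-1.222, 0.434, 0.025, 1.573, -0.012, 1.134, -0.075], TCP at [0.273, 0.562, 0.304] pointing down, gripper open.
Joint ranges: [-2.62, 2.62], [-0.44, 2.09], [-1.27, 1.32], [0.08, 2.57], [-1.32, 4.46], [0.12, 2], [-2.74, 2.74]. Speed limits (rad/s): [2.22, 2.22, 3.01, 3.01, 3.14, 3.14, 3.14].

## Interface

Orientations are given as a unit quaternion [w, x, y, z].
In Python, from cell import ctrl gives the robot as it stands. The module is installed in compiled form; this text tells all that it offers.
- The arm moves only by the shell command python3 -m creep 'ROWS' [FORCE]. ROWS is JSON, a list of rows, each a list of 3 entries, a list of its own where there are three numbers: the finger opening in mm, from 0 to 85.4, then the shift along the tool's x, y, z in mm, then the turn, a rotation vector about the tool's x, y, z in degrees. In form: [[grip, [tx, ty, tz], [rx, ry, rz]], ...]. A call has 1 to 5 rows; each row shifts and turns the pose as measured when the row begins, along the tool's axes as they then stand; what a row does not reach is not made up. A row lasts 1/10 s, in which the tool goes at most 50 mm and 8.59 degrees, less where a joint would pass 70% of its speed; a pose out of reach is approached as far as the arm can. A call with a gripper value outside its range is refused whole. The fingers move at their own pace and stop on an object; FORCE is the grip in N (left out, the last holds). Time passes only in rows, so rows that do not move let the fingers close. It gives the time, the measured TCP pose, the force and the opening at its end, in the units of the state.
- ctrl.observe(): the state, without advancing time (a new reading comes with each control period).
- ctrl.read_camera(name): name is "scene" or "top"; returns a dict with "img" (480x640x3 uint8, red, green, blue), "fx", "fy", "cx", "cy" (pixels), "R" (3x3) and "t" (3): a world point X has camera coordinates R X + t. Camera axes: x right, y down, z forward; pixel columns grow to the right and rows downward; lengths in m; the calibration is good to about 2 mm. A picture is of the moment at which its call begins. There is no depth.
- ctrl.sign_off(): hands the job in, once; it reports no verdict.
Trained networks look in the newest picture that a camera, given by its name, has taken for a name from the list of things; names that differ only in an ending like _2 or _b are one class to them, and where a whole thing is asked for, a point or a joint stands for the part that bears it (a point fixed in the world has none). Each returns a list of dicts, best first, with "p" (0 to 1); they miss things now and then, are a little off and sometimes report something else, mostly with a low value. They report only what shows in the picture. A call takes as long as a camera call.
- ctrl.look_for(thing, camera): "box" ([left, top, right, bottom] in pixels, round what is visible of it).
- ctrl.regions_of(thing, camera): "region" (480x640 bool, what is visible of it) and "box" ([left, top, right, bottom] in pixels, round what is visible of it).
The state is a dict: "time_s": time; "q": joint angles; "joint_vel": joint speeds; "tau": joint torques, N m; "tool_pos": TCP position; "eef_rot": TCP orientation; "ft_force": force on the tool from outside, world axes, zero at the start; "torque": the same for the moment, N m; "grip_width": finger opening in m.
Only numpy, scipy, OpenCV 4.12 (cv2) and the standard library are available. Lean on these libraries where they do the work, as an engineer would, in place of code of your own. Each camera call takes 0.05 s, during which the arm holds its last target.

## Task

Four identical covered cool pots stand on the blood-drawing table; one cover is not seated and rocks when you press its edge. Press the covers with a fingertip to find the one that rocks, then press that cover fully home, level on its pot, and finish while still holding it down there, as it springs up again when released. Only press: do not lift or carry any cover off its pot, and leave the other things on the table where they stand.

Things in the scene. Friction and masses are not known exactly. Their poses are not given: they have to be found in the camera images.
- cover_1: one of four identical covers on pots: white disc 90 mm across, flat top. Origin: centre of its top face, z up; 72 to 82 mm above the table. Each lies loose like a cap: 8 mm thick, skirt 9 mm deep round the pot's neck, about 120 g. The pots are fixed, aluminium, 90 mm across. They stand up to 6 mm higher or lower than one another, so height does not tell the loose one.
- cover_2: one of four identical covers on pots: white disc 90 mm across, flat top. Origin: centre of its top face, z up; 72 to 82 mm above the table. Three covers lie firmly on their pots' flat rims, which carry them out to 35 mm from the axis. The loose one (any of the four) stands level but 4 mm above its rim, on a sprung stud 22 mm wide under its middle.
- cover_3: one of four identical covers on pots: white disc 90 mm across, flat top. Origin: centre of its top face, z up; 72 to 82 mm above the table. The loose one rocks: pressed with a few N 30 mm off centre, that side dips and it tips by about 0.1 rad. Firm ones stay level.
- cover_4: one of four identical covers on pots: white disc 90 mm across, flat top. Origin: centre of its top face, z up; 72 to 82 mm above the table. Pressed at its middle, the loose one sinks 4 mm at 3 to 5 N and meets the rim; let go, it springs up again. 10 to 20 N at the middle holds it firmly home.
- gel: bystander, to be left alone: gel bottle, 64 mm across, 150 mm high. Origin: centre of its underside.
- dropper: bystander, to be left alone: small bottle, 48 mm across, 100 mm high. Origin: centre of its underside.
- jar: bystander, to be left alone: sample jar with orange lid, 54 mm across, 60 mm high. Origin: centre of its underside.
- tape: bystander, to be left alone: roll of paper tape lying flat, 64 mm across, 20 mm high. Origin: centre of its underside.
- swabs: bystander, to be left alone: cardboard carton 60 x 90 x 40 mm high. Origin: centre of its underside.

How it is judged:
By the outcome, as a careful person would: the job done as asked, in the order asked, and still so for the second after the job is handed in, while the arm keeps its last pose, push and grip.
It also fails if it takes over 48 s, if anything falls off the work surface, if the arm or the gripper's body presses on something with over 40 N, if the wrist force passes 120 N, or if a joint passes its speed limit or range.

## Working session

There is one attempt and no reset: what is moved stays moved. The work goes in short steps, Python scripts to look and compute and a shell command to move; the robot and the scene stay as the last step left them, time stands still between calls to the robot, and variables do not carry over. Pictures are saved under pics/ and viewed, and the job is handed in when it is done.

```bash
mkdir -p pics; cat > h.py <<'E'
from cell import ctrl
import numpy as np, cv2
def shot(n,f):
    c=ctrl.read_camera(n); cv2.imwrite(f,cv2.cvtColor(c['img'],cv2.COLOR_RGB2BGR)); return c
def px2w(c,u,v,z):
    R=np.array(c['R']);t=np.array(c['t'])
    d=R.T@np.array([(u-c['cx'])/c['fx'],(v-c['cy'])/c['fy'],1]);o=-R.T@t
    return o+d*(z-o[2])/d[2]
E
python3 - <<'E'
from h import *
print(ctrl.observe())
for n in ('top','scene'):
    c=shot(n,f'pics/{n}0.png')
    R=np.array(c['R']);print(n,-R.T@np.array(c['t']),R[2])
    for r in ctrl.regions_of('cover_1',n):
        ys,xs=np.nonzero(r['region']); u,v=xs.mean(),ys.mean()
        print(round(r['p'],2),np.round(r['box']),u,v,px2w(c,u,v,0.077).round(4))
    for th in ('gel','dropper','jar','tape','swabs'):
        for r in ctrl.look_for(th,n)[:2]:
            b=r['box'];print(th,round(r['p'],2),np.round(b),px2w(c,(b[0]+b[2])/2,(b[1]+b[3])/2,0.05).round(3))
E
```

```text
{'time_s': 0.0, 'q': array([-1.22163484,  0.43527315,  0.02498843,  1.57409978, -0.01163428,
        1.13393675, -0.07509619]), 'joint_vel': array([-0.00071638,  0.00084578, -0.00274163,  0.00034832, -0.00080556,
       -0.00012868,  0.00063608]), 'tau': array([ 2.83234549e-04, -6.70478439e+01,  1.02471247e+00, -3.16209519e+01,
        1.54480361e-02,  1.27396913e-02, -1.37453901e-05]), 'tool_pos': array([0.27272138, 0.56194435, 0.30309381]), 'eef_rot': array([ 4.66587727e-04,  8.47536190e-01,  5.30737024e-01, -6.32304524e-04]), 'ft_force': array([ 0.39251553, -0.29970439, -0.25177639]), 'torque': array([-0.01284957, -0.01642991, -0.00778007]), 'grip_width': 0.08535446593114396}
top [ 0.5205906  -0.01356341  1.14496493] [ 0.04314387  0.00732348 -0.99904203]
0.8 [324. 243. 368. 292.] 346.10875475802067 266.91190864600327 [ 0.5218 -0.0853  0.077 ]
0.77 [152. 260. 201. 307.] 175.23446327683615 283.24858757062145 [0.4851 0.2379 0.077 ]
0.63 [232. 229. 281. 277.] 255.42872928176794 253.32983425414363 [0.5445 0.0871 0.077 ]
0.59 [422. 203. 466. 250.] 443.1974128233971 224.69910011248595 [ 
[... 296 characters left out ...]
ne [1.19046125 0.26473809 0.68361666] [-0.66146896 -0.30092816 -0.68695055]
0.95 [439. 227. 494. 269.] 466.3662894580107 245.80524121500895 [0.4997 0.2433 0.077 ]
0.86 [163. 192. 213. 227.] 189.73937282229966 208.98257839721254 [ 0.6189 -0.2591  0.077 ]
0.83 [273. 192. 318. 226.] 294.24135338345866 207.9796992481203 [ 0.5327 -0.0792  0.077 ]
0.8 [349. 222. 401. 263.] 374.76187460417987 241.00633312222925 [0.5557 0.0922 0.077 ]
gel 0.7 [161. 249. 206. 328.] [ 0.773 -0.17   0.05 ]
dropper 0.69 [403. 302. 438. 356.] [0.688 0.217 0.05 ]
jar 0.85 [385. 196. 409. 230.] [0.432 0.097 0.05 ]
tape 0.73 [233. 261. 273. 292.] [ 0.701 -0.076  0.05 ]
swabs 0.58 [241. 161. 286. 196.] [ 0.441 -0.2    0.05 ]
```

View pics/top0.png

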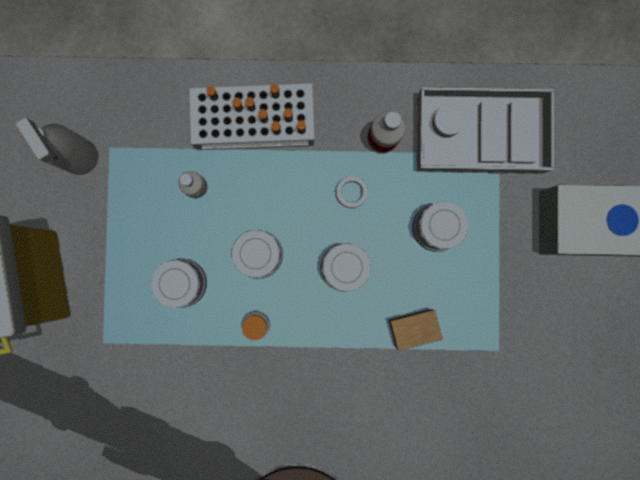

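View pics/scene0.png

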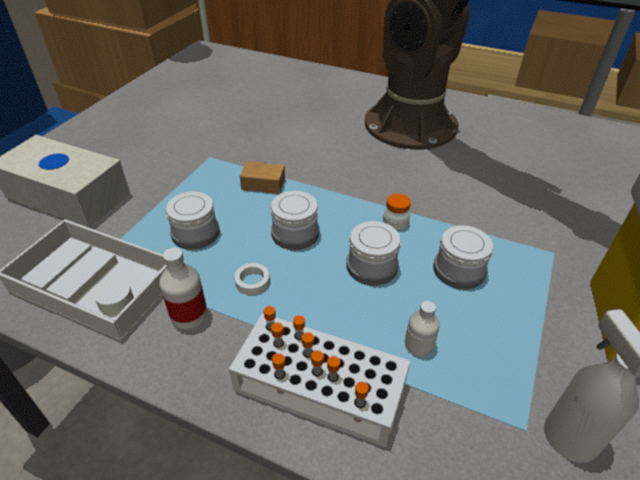

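The two views agree. The four white covers are at about (176,281), (256,253), (346,266) and (442,224) px in the top view. The jar, carton, tape, dropper and gel all stand clear of them. Next I'll refine the cover centres.

```bash
python3 - <<'E'
from h import *
from scipy.optimize import least_squares
cs={n:ctrl.read_camera(n) for n in ('top','scene')}
def proj(c,X):
    p=(np.array(c['R'])@X.T).T+c['t']; return np.c_[c['fx']*p[:,0]/p[:,2]+c['cx'],c['fy']*p[:,1]/p[:,2]+c['cy']]
th=np.linspace(0,2*np.pi,90,endpoint=False)
g={n:cv2.GaussianBlur(cv2.cvtColor(c['img'],cv2.COLOR_RGB2GRAY),(3,3),0).astype(np.float32) for n,c in cs.items()}
def samp(n,x,y,z,r):
    X=np.c_[x+r*np.cos(th),y+r*np.sin(th),0*th+z];p=proj(cs[n],X).astype(np.float32)
    return cv2.remap(g[n],p[:,0].copy(),p[:,1].copy(),cv2.INTER_LINEAR).ravel()
out=[]
for x0,y0 in [(.4851,.2379),(.5445,.0871),(.5218,-.0853),(.6052,-.2683)]:
    # dark ring radius unknown: search x,y,z per camera & ring r
    for n in ('top','scene'):
        best=None
        for r in np.arange(.024,.034,.001):
          for dx in np.arange(-.02,.021,.002):
            for dy in np.arange(-.02,.021,.002):
              s=(samp(n,x0+dx,y0+dy,.077,r-.004)+samp(n,x0+dx,y0+dy,.077,r+.004))/2-samp(n,x0+dx,y0+dy,.077,r)
              m=s.mean()
              if best is None or m>best[0]: best=(m,x0+dx,y0+dy,r)
        print(n,np.round(best,4))
im=cs['top']['img'][:,:,::-1]
cv2.imwrite('pics/z.png',cv2.resize(im[190:320,140:480],None,fx=2.3,fy=2.3,interpolation=cv2.INTER_CUBIC))
im=cs['scene']['img'][:,:,::-1]
cv2.imwrite('pics/zs.png',cv2.resize(im[180:290,150:510],None,fx=2.2,fy=2.2,interpolation=cv2.INTER_CUBIC))
E
```

```text
top [13.2727  0.4851  0.2399  0.029 ]
scene [19.2432  0.4871  0.2419  0.029 ]
top [11.6918  0.5445  0.0871  0.029 ]
scene [19.2979  0.5445  0.0891  0.029 ]
top [11.6023  0.5218 -0.0853  0.029 ]
scene [16.1986  0.5218 -0.0853  0.029 ]
top [12.8004  0.6052 -0.2703  0.029 ]
scene [15.1407  0.6092 -0.2683  0.029 ]
```

View pics/zs.png

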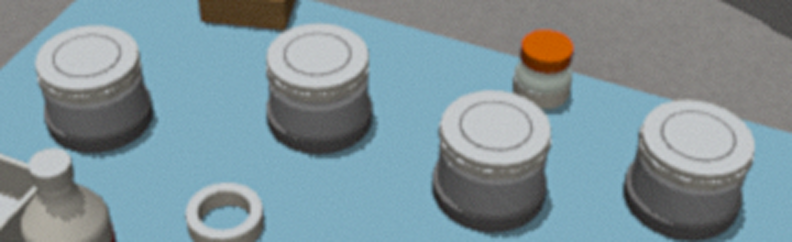

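The top edges, ring radius (29 mm) and centres agree between the two cameras to within about 4 mm. I'll close the fingers and move above the +y edge of cover A.

```bash
cat >> h.py <<'E'
from scipy.spatial.transform import Rotation as Ro
C=dict(A=(.486,.241),B=(.5445,.088),C=(.522,-.0853),D=(.607,-.269))
def plan(x,y,z):
    s=ctrl.observe();w=s['eef_rot'];R=Ro.from_quat([w[1],w[2],w[3],w[0]])
    d=R.inv().apply(np.array([x,y,z])-s['tool_pos'])*1000
    # tilt correction
    T=R.as_matrix(); e=np.degrees(np.cross(T[:,2],[0,0,-1])); 
    print('t',round(s['time_s'],2),'pos',s['tool_pos'].round(4),'shift',d.round(1),'tilt fix(tool)',R.inv().apply(e).round(2),'F',s['ft_force'].round(2),'M',s['torque'].round(2),'g',round(s['grip_width'],4))
E
python3 -c "
from h import *
plan(.486,.241+.027,.175)"
```

```text
t 0.8 pos [0.2729 0.5623 0.3039] shift [-171.7  320.2  128.9] tilt fix(tool) [ 0. -0.  0.] F [-0.77 -0.1  -0.25] M [-0.04  0.08 -0.01] g 0.0852
```

```bash
python3 -m creep '[[0,[-21,40,5],[0,0,0]],[0,[-21,40,5],[0,0,0]],[0,[-21,40,5],[0,0,0]],[0,[-21,40,5],[0,0,0]],[0,[-21,40,5],[0,0,0]]]' 60; python3 -c "
from h import *
plan(.486,.241+.027,.175)"
```

```text
time_s: 1.3
tool_pos: [0.4057, 0.3828, 0.2779]
eef_rot: [-0.003, 0.844, 0.537, 0.001]
ft_force: [0.4, 0.5, 0.4]
grip_width: 0.0125
t 1.3 pos [0.4057 0.3828 0.2779] shift [-70.5 121.8 102.1] tilt fix(tool) [-0.22 -0.27 -0.  ] F [0.45 0.53 0.42] M [ 0.02 -0.03 -0.01] g 0.0125
```

```bash
python3 -m creep '[[0,[-23,40,15],[0,0,0]],[0,[-23,40,15],[0,0,0]],[0,[-20,35,20],[0,0,0]],[0,[0,0,20],[0,0,0]],[0,[0,0,10],[0,0,0]]]'; python3 -c "
from h import *
plan(.486,.241+.027,.158)"
```

```text
time_s: 1.8
tool_pos: [0.4903, 0.2632, 0.197]
eef_rot: [-0.001, 0.847, 0.532, 0.004]
ft_force: [0.5, 0.3, -0.1]
grip_width: -0.0003
t 1.8 pos [0.4903 0.2632 0.197 ] shift [ 2.2 -6.  39. ] tilt fix(tool) [ 0.12 -0.49 -0.  ] F [ 0.48  0.3  -0.07] M [ 0.03  0.08 -0.04] g -0.0003
```

```bash
python3 -m creep '[[0,[2,-6,14],[0,-0.4,0]],[0,[0,0,14],[0,0,0]],[0,[0,0,8],[0,0,0]],[0,[0,0,0],[0,0,0]]]'; python3 -c "
from h import *
plan(.486,.241+.027,.153)"
```

```text
time_s: 2.2
tool_pos: [0.4833, 0.2717, 0.1583]
eef_rot: [-0.0, 0.845, 0.534, 0.0]
ft_force: [-0.1, -0.8, -0.2]
grip_width: -0.0002
t 2.2 pos [0.4833 0.2717 0.1583] shift [-2.1  4.   5.3] tilt fix(tool) [ 0.01 -0.04 -0.  ] F [-0.13 -0.76 -0.16] M [-0.02 -0.02 -0.03] g -0.0002
```

```bash
python3 -m creep '[[0,[-1,3,2],[0,0,0]]]'; python3 -m creep '[[0,[0,0,2],[0,0,0]]]';python3 -m creep '[[0,[0,0,1.5],[0,0,0]]]'; python3 -c "
from h import *
plan(.486,.241+.027,.150)"
```

```text
time_s: 2.3
tool_pos: [0.4851, 0.2709, 0.1566]
eef_rot: [-0.0, 0.845, 0.535, 0.001]
ft_force: [0.1, -0.0, -0.3]
grip_width: 0.0
time_s: 2.4
tool_pos: [0.4854, 0.2712, 0.155]
eef_rot: [-0.0, 0.845, 0.535, 0.001]
ft_force: [0.2, 0.7, -0.5]
grip_width: 0.0003
time_s: 2.5
tool_pos: [0.4855, 0.2715, 0.1538]
eef_rot: [-0.0, 0.845, 0.535, 0.001]
ft_force: [0.1, -0.4, -0.6]
grip_width: 0.0006
t 2.5 pos [0.4855 0.2715 0.1538] shift [-3.   1.9  3.8] tilt fix(tool) [ 0.05 -0.16  0.  ] F [ 0.13 -0.38 -0.63] M [0.03 0.01 0.01] g 0.0006
```

```bash
for i in 1; do python3 -m creep '[[0,[-3,1,1.5],[0,0,0]]]'; python3 -m creep '[[0,[0,0,1.5],[0,0,0]]]';python3 -m creep '[[0,[0,0,1.5],[0,0,0]]]';done; python3 -c "
from h import *
plan(.486,.241+.027,.150)"
```

```text
time_s: 2.6
tool_pos: [0.4853, 0.2689, 0.1526]
eef_rot: [-0.001, 0.844, 0.536, 0.002]
ft_force: [0.9, -0.6, 0.8]
grip_width: 0.0
time_s: 2.7
tool_pos: [0.4854, 0.2683, 0.1512]
eef_rot: [-0.0, 0.845, 0.535, 0.002]
ft_force: [-0.0, 0.7, -0.1]
grip_width: -0.0002
time_s: 2.8
tool_pos: [0.4856, 0.2682, 0.1498]
eef_rot: [-0.0, 0.845, 0.535, 0.002]
ft_force: [-0.0, 0.2, -0.0]
grip_width: 0.0001
t 2.8 pos [0.4856 0.2682 0.1498] shift [-0.   0.5 -0.2] tilt fix(tool) [ 0.1  -0.24 -0.  ] F [-0.    0.16 -0.02] M [ 0.04 -0.02 -0.  ] g 0.0001
```

```bash
for i in 1; do python3 -m creep '[[0,[0,0,1.5],[0,0,0]]]'; python3 -m creep '[[0,[0,0,1.5],[0,0,0]]]';python3 -m creep '[[0,[0,0,1.5],[0,0,0]]]';done
```

```text
time_s: 2.9
tool_pos: [0.4857, 0.2681, 0.1483]
eef_rot: [-0.0, 0.845, 0.535, 0.002]
ft_force: [0.4, 0.7, -0.3]
grip_width: 0.0001
time_s: 3.0
tool_pos: [0.4858, 0.2682, 0.1474]
eef_rot: [-0.001, 0.845, 0.535, 0.003]
ft_force: [-6.8, -2.4, 25.5]
grip_width: -0.0002
time_s: 3.1
tool_pos: [0.4858, 0.2683, 0.1473]
eef_rot: [-0.001, 0.845, 0.535, 0.003]
ft_force: [-8.2, -4.7, 29.6]
grip_width: -0.0001
```

A is firm: the force jumps to 25–30 N with no dip, at TCP z 0.1474. Lifting off and moving to B.

```bash
python3 -m creep '[[0,[0,0,-10],[0,0,0]],[0,[0,0,-15],[0,0,0]]]'; python3 -c "
from h import *
plan(.5445,.115,.160)"
```

```text
time_s: 3.3
tool_pos: [0.485, 0.2677, 0.172]
eef_rot: [-0.001, 0.845, 0.535, 0.001]
ft_force: [0.2, -0.3, -0.0]
grip_width: 0.0001
t 3.3 pos [0.485  0.2677 0.172 ] shift [-112.6  119.1   11.7] tilt fix(tool) [ 0.02 -0.18 -0.  ] F [ 0.16 -0.26 -0.05] M [-0.   -0.02  0.04] g 0.0001
```

```bash
python3 -m creep '[[0,[-30,32,0],[0,0,0]],[0,[-30,32,0],[0,0,0]],[0,[-30,32,0],[0,0,0]],[0,[-22,23,6],[0,0,0]],[0,[0,0,0],[0,0,0]]]'; python3 -c "
from h import *
plan(.5445,.115,.157)"
```

```text
time_s: 3.8
tool_pos: [0.5486, 0.1139, 0.1687]
eef_rot: [-0.001, 0.843, 0.538, 0.005]
ft_force: [-0.9, -0.1, 0.4]
grip_width: -0.0
t 3.8 pos [0.5486 0.1139 0.1687] shift [-0.8 -4.2 11.7] tilt fix(tool) [ 0.26 -0.52  0.  ] F [-0.88 -0.14  0.39] M [-0.01  0.01  0.04] g -0.0
```

```bash
python3 -m creep '[[0,[-1,-4,6],[0.2,-0.5,0]],[0,[0,0,5],[0,0,0]],[0,[0,0,0],[0,0,0]]]'; python3 -m creep '[[0,[0,0,1.5],[0,0,0]]]'; python3 -m creep '[[0,[0,0,1.5],[0,0,0]]]';python3 -m creep '[[0,[0,0,1.5],[0,0,0]]]'; python3 -c "
from h import *
plan(.5445,.115,.150)"
```

```text
time_s: 4.1
tool_pos: [0.5439, 0.1161, 0.1569]
eef_rot: [-0.0, 0.843, 0.538, 0.0]
ft_force: [-0.7, -0.2, -0.1]
grip_width: -0.0001
time_s: 4.2
tool_pos: [0.5434, 0.1175, 0.1553]
eef_rot: [-0.0, 0.843, 0.539, 0.0]
ft_force: [-1.1, -0.2, -0.3]
grip_width: 0.0001
time_s: 4.3
tool_pos: [0.5432, 0.1186, 0.1536]
eef_rot: [-0.001, 0.842, 0.539, 0.0]
ft_force: [0.6, -0.4, 0.0]
grip_width: -0.0001
time_s: 4.4
tool_pos: [0.543, 0.1193, 0.1521]
eef_rot: [-0.001, 0.842, 0.54, 0.0]
ft_force: [-0.2, -0.6, 0.2]
grip_width: -0.0003
t 4.4 pos [0.543  0.1193 0.1521] shift [-3.3  3.2  2.1] tilt fix(tool) [-0.04 -0.07 -0.  ] F [-0.16 -0.56  0.19] M [-0.02  0.01  0.03] g -0.0003
```

```bash
python3 -m creep '[[0,[-4,3,0],[0,0,0]]]'; for i in 1 2; do  python3 -m creep '[[0,[0,0,1.2],[0,0,0]]]';done
```

```text
time_s: 4.5
tool_pos: [0.5438, 0.1155, 0.1519]
eef_rot: [-0.001, 0.841, 0.541, 0.0]
ft_force: [0.8, 0.4, -0.7]
grip_width: 0.0001
time_s: 4.6
tool_pos: [0.5441, 0.1147, 0.1507]
eef_rot: [-0.001, 0.841, 0.54, 0.0]
ft_force: [-0.1, 0.3, 0.4]
grip_width: -0.0002
time_s: 4.7
tool_pos: [0.5441, 0.1149, 0.1501]
eef_rot: [-0.001, 0.842, 0.54, 0.001]
ft_force: [-6.3, 2.3, 18.3]
grip_width: -0.0001
```

```bash
for i in 1 2 ; do  python3 -m creep '[[0,[0,0,1.2],[0,0,0]]]';done
```

```text
time_s: 4.8
tool_pos: [0.5441, 0.1149, 0.15]
eef_rot: [-0.001, 0.842, 0.54, 0.001]
ft_force: [-7.3, -1.2, 22.5]
grip_width: -0.0001
time_s: 4.9
tool_pos: [0.5441, 0.1149, 0.15]
eef_rot: [-0.001, 0.842, 0.54, 0.001]
ft_force: [-6.6, -0.6, 18.2]
grip_width: -0.0002
```

B is firm too: 18–22 N, standing still at z 0.1500. Next is C.

```bash
python3 -m creep '[[0,[0,0,-10],[0,0,0]],[0,[0,0,-13],[0,0,0]]]'; python3 -c "
from h import *
plan(.522,-.058,.165)"
```

```text
time_s: 5.1
tool_pos: [0.5434, 0.1144, 0.1732]
eef_rot: [-0.001, 0.842, 0.54, 0.0]
ft_force: [-0.4, 0.4, 0.5]
grip_width: -0.0001
t 5.1 pos [0.5434 0.1144 0.1732] shift [-165.6   52.5    7.8] tilt fix(tool) [-0.14 -0.1   0.  ] F [-0.39  0.42  0.45] M [ 0.01 -0.04  0.02] g -0.0001
```

```bash
python3 -m creep '[[0,[-40,13,0],[0,0,0]],[0,[-42,13,0],[0,0,0]],[0,[-42,13,0],[0,0,0]],[0,[-38,12,4],[0,0,0]],[0,[0,0,0],[0,0,0]]]'; python3 -c "
from h import *
plan(.522,-.058,.159)"
```

```text
time_s: 5.6
tool_pos: [0.5252, -0.0576, 0.1743]
eef_rot: [0.0, 0.84, 0.542, 0.005]
ft_force: [-0.5, 0.4, 0.5]
grip_width: -0.0002
t 5.6 pos [ 0.5252 -0.0576  0.1743] shift [-1.8 -2.8 15.2] tilt fix(tool) [ 0.32 -0.42 -0.  ] F [-0.46  0.43  0.47] M [-0.04  0.01  0.02] g -0.0002
```

```bash
python3 -m creep '[[0,[-2,-3,8],[0.3,-0.4,0]],[0,[-2,1,6],[0,0,0]],[0,[0,0,0],[0,0,0]]]'; for i in 1 2 3; do python3 -m creep '[[0,[-0.7,0.3,1.5],[0,0,0]]]'; done; python3 -c "
from h import *
plan(.522,-.058,.150)"
```

```text
time_s: 5.9
tool_pos: [0.5221, -0.0604, 0.1604]
eef_rot: [0.0, 0.841, 0.541, 0.001]
ft_force: [-0.3, 0.6, 0.4]
grip_width: 0.0001
time_s: 6.0
tool_pos: [0.5223, -0.06, 0.1588]
eef_rot: [0.0, 0.84, 0.542, 0.001]
ft_force: [-0.1, -1.6, -0.4]
grip_width: -0.0005
time_s: 6.1
tool_pos: [0.5224, -0.0598, 0.1571]
eef_rot: [-0.0, 0.84, 0.543, 0.001]
ft_force: [0.0, -0.4, 0.8]
grip_width: 0.0001
time_s: 6.2
tool_pos: [0.5226, -0.0599, 0.1554]
eef_rot: [-0.0, 0.84, 0.543, 0.001]
ft_force: [-0.0, -0.9, 0.1]
grip_width: 0.0001
t 6.2 pos [ 0.5226 -0.0599  0.1554] shift [ 1.4 -1.3  5.5] tilt fix(tool) [ 0.05 -0.09 -0.  ] F [-0.05 -0.91  0.11] M [0.03 0.03 0.07] g 0.0001
```

```bash
for i in 1 2 3 4; do python3 -m creep '[[0,[0.2,-0.2,1.2],[0,0,0]]]'; done
```

```text
time_s: 6.3
tool_pos: [0.5226, -0.0593, 0.1541]
eef_rot: [-0.0, 0.839, 0.544, 0.001]
ft_force: [-0.2, -1.2, -1.0]
grip_width: -0.0001
time_s: 6.4
tool_pos: [0.5225, -0.0588, 0.1528]
eef_rot: [-0.0, 0.839, 0.544, 0.001]
ft_force: [-0.5, -0.1, -0.8]
grip_width: -0.0001
time_s: 6.5
tool_pos: [0.5225, -0.0584, 0.1515]
eef_rot: [-0.0, 0.839, 0.544, 0.001]
ft_force: [-0.2, -0.6, -0.6]
grip_width: -0.0001
time_s: 6.6
tool_pos: [0.5224, -0.0581, 0.1503]
eef_rot: [-0.0, 0.839, 0.544, 0.001]
ft_force: [0.0, -0.0, -0.6]
grip_width: -0.0
```

```bash
for i in 1 2 3; do python3 -m creep '[[0,[0,0,1.2],[0,0,0]]]'; done
```

```text
time_s: 6.7
tool_pos: [0.5225, -0.0579, 0.1491]
eef_rot: [-0.0, 0.839, 0.544, 0.001]
ft_force: [-0.6, 1.5, 0.7]
grip_width: -0.0
time_s: 6.8
tool_pos: [0.5226, -0.0576, 0.1479]
eef_rot: [-0.0, 0.839, 0.544, 0.001]
ft_force: [0.6, 1.6, 3.0]
grip_width: 0.0
time_s: 6.9
tool_pos: [0.5227, -0.0576, 0.1468]
eef_rot: [-0.0, 0.839, 0.544, 0.001]
ft_force: [-2.2, -0.2, 6.2]
grip_width: 0.0002
```

C gives way softly: 3 to 6 N over 1–2 mm, where A and B jumped to about 20 N. One more small step, then I'll look for tilt.

```bash
python3 -m creep '[[0,[0,0,1],[0,0,0]]]'; python3 - <<'E'
from h import *
c=shot('scene','pics/s1.png')
cv2.imwrite('pics/s1z.png',cv2.resize(cv2.imread('pics/s1.png')[150:290,210:420],None,fx=3.5,fy=3.5,interpolation=cv2.INTER_CUBIC))
plan(.522,-.058,.150)
E
```

```text
time_s: 7.0
tool_pos: [0.5226, -0.0578, 0.1461]
eef_rot: [-0.0, 0.839, 0.544, 0.001]
ft_force: [-3.1, -0.8, 10.3]
grip_width: -0.0004
t 7.05 pos [ 0.5225 -0.058   0.1461] shift [-0.2 -0.5 -3.9] tilt fix(tool) [ 0.08 -0.13 -0.  ] F [-1.26 -0.42  8.93] M [-0.08  0.55  0.03] g -0.0001
```

View pics/s1z.png

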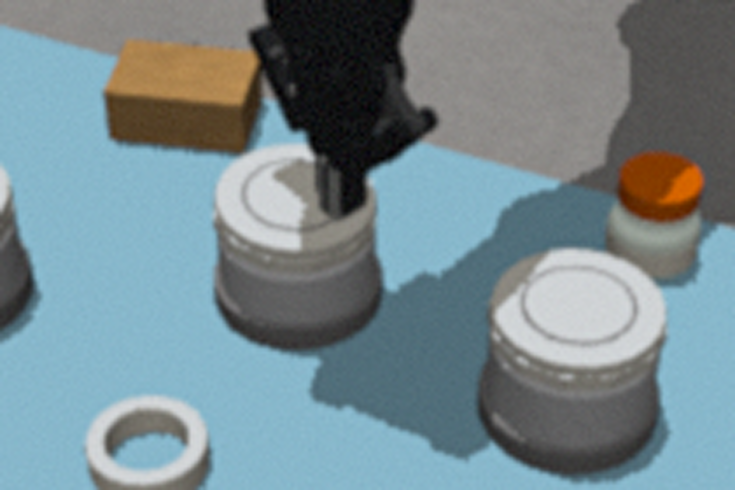

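The fingertip is at about (340,200) in the crop, on cover C's right edge, and that side looks dipped with the left standing proud. I'll lift off and press C's middle. It should sink about 4 mm at 3–5 N.

```bash
python3 -m creep '[[0,[0,0,-8],[0,0,0]],[0,[0,0,-3],[0,0,0]]]'; python3 - <<'E'
from h import *
c=shot('scene','pics/s2.png')
a=cv2.imread('pics/s1.png')[180:260,260:330];b=cv2.imread('pics/s2.png')[180:260,260:330]
cv2.imwrite('pics/cmp.png',cv2.resize(np.hstack([a,b]),None,fx=5,fy=5,interpolation=cv2.INTER_CUBIC))
plan(.522,-.0853,.152)
E
```

```text
time_s: 7.25
tool_pos: [0.5224, -0.0584, 0.1574]
eef_rot: [-0.0, 0.839, 0.544, 0.001]
ft_force: [0.3, 0.0, -0.7]
grip_width: -0.0004
t 7.3 pos [ 0.5224 -0.0584  0.1576] shift [-24.7  10.6   5.5] tilt fix(tool) [ 0.07 -0.11 -0.  ] F [ 0.19 -0.23  1.09] M [-0.01  0.    0.03] g -0.0001
```

View pics/cmp.png

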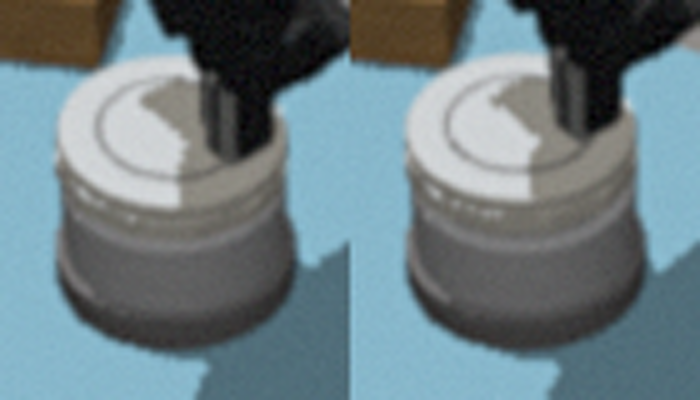

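Pressed (left), the cover is tipped toward the finger at about (235,155). Released (right), it is level again, so C is the rocker. Now the middle.

```bash
python3 -m creep '[[0,[-25,10,0],[0,0,0]],[0,[0,0,0],[0,0,0]]]'; python3 -c "
from h import *
plan(.522,-.0853,.152)"
```

```text
time_s: 7.5
tool_pos: [0.5216, -0.0856, 0.1579]
eef_rot: [0.0, 0.839, 0.544, 0.001]
ft_force: [-0.9, -0.3, 0.3]
grip_width: 0.0003
t 7.5 pos [ 0.5216 -0.0856  0.1579] shift [0.5 0.2 5.9] tilt fix(tool) [ 0.12 -0.12  0.  ] F [-0.85 -0.31  0.34] M [-0.06  0.06 -0.02] g 0.0003
```

```bash
python3 -m creep '[[0,[0,0,3],[0,0,0]]]'; python3 -m creep '[[0,[0,0,3],[0,0,0]]]'; for i in 1 2 3 4; do python3 -m creep '[[0,[0,0,1.2],[0,0,0]]]'; done;python3 -c "
from h import *
plan(.522,-.0853,.144)"
```

```text
time_s: 7.6
tool_pos: [0.5218, -0.0856, 0.1551]
eef_rot: [0.0, 0.839, 0.544, 0.002]
ft_force: [0.7, 0.2, -0.1]
grip_width: -0.0002
time_s: 7.7
tool_pos: [0.5218, -0.0857, 0.1519]
eef_rot: [0.0, 0.839, 0.544, 0.002]
ft_force: [-0.9, -0.8, -0.6]
grip_width: -0.0
time_s: 7.8
tool_pos: [0.5216, -0.0853, 0.1502]
eef_rot: [0.0, 0.839, 0.544, 0.002]
ft_force: [0.7, -0.0, -0.1]
grip_width: -0.0005
time_s: 7.9
tool_pos: [0.5216, -0.085, 0.1488]
eef_rot: [0.0, 0.839, 0.544, 0.002]
ft_force: [0.2, -1.1, 2.3]
grip_width: -0.0003
time_s: 8.0
tool_pos: [0.5216, -0.085, 0.1476]
eef_rot: [0.0, 0.839, 0.544, 0.001]
ft_force: [-1.2, -1.9, 2.4]
grip_width: -0.0001
time_s: 8.1
tool_pos: [0.5216, -0.0851, 0.1464]
eef_rot: [0.0, 0.839, 0.544, 0.001]
ft_force: [-1.0, -1.2, 3.9]
grip_width: 0.0003
t 8.1 pos [ 0.5216 -0.0851  0.1464] shift [-0.1  0.4  2.4] tilt fix(tool) [ 0.13 -0.11  0.  ] F [-0.95 -1.17  3.85] M [-0.26  0.25  0.02] g 0.0003
```

It sinks softly, as the loose one should. I'll keep going to the rim.

```bash
for i in 1 2 3; do python3 -m creep '[[0,[0,0,0.8],[0,0,0]]]'; done
```

```text
time_s: 8.2
tool_pos: [0.5217, -0.0851, 0.1459]
eef_rot: [0.0, 0.839, 0.544, 0.001]
ft_force: [-4.9, -1.1, 15.9]
grip_width: 0.0002
time_s: 8.3
tool_pos: [0.5217, -0.0851, 0.1458]
eef_rot: [0.0, 0.839, 0.544, 0.002]
ft_force: [-5.8, 0.0, 19.8]
grip_width: -0.0002
time_s: 8.4
tool_pos: [0.5216, -0.0851, 0.1458]
eef_rot: [0.0, 0.839, 0.544, 0.002]
ft_force: [-4.7, -0.2, 15.5]
grip_width: -0.0001
```

```bash
python3 - <<'E'
from h import *
c=shot('scene','pics/s3.png'); plan(.522,-.0853,.1458)
shot('top','pics/t3.png'); plan(.522,-.0853,.1458)
a=cv2.imread('pics/s3.png')[170:260,245:335];b=cv2.imread('pics/t3.png')[220:310,300:390]
cv2.imwrite('pics/cmp3.png',cv2.resize(np.hstack([a,b]),None,fx=4.4,fy=4.4,interpolation=cv2.INTER_CUBIC))
E
```

```text
t 8.45 pos [ 0.5217 -0.0851  0.1459] shift [-0.   0.4  0.1] tilt fix(tool) [ 0.16 -0.14  0.  ] F [-4.57  0.04 15.31] M [-0.14  1.05 -0.01] g -0.0
t 8.5 pos [ 0.5217 -0.0851  0.1459] shift [-0.1  0.4  0.1] tilt fix(tool) [ 0.16 -0.13 -0.  ] F [-4.6  -0.41 14.79] M [-0.13  1.04  0.03] g 0.0001
```

View pics/cmp3.png

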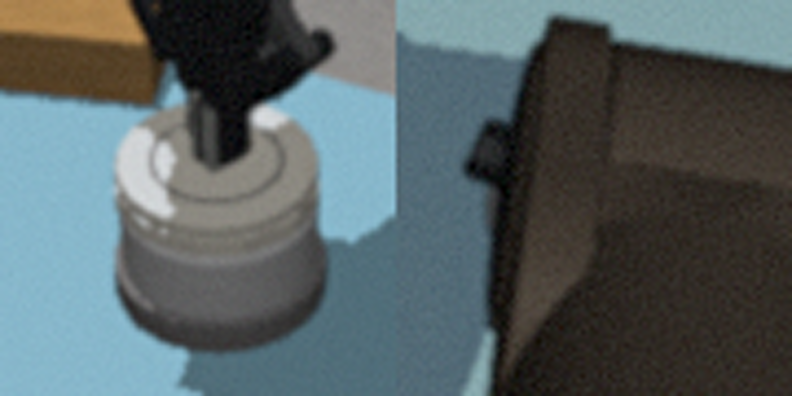

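View pics/s3.png

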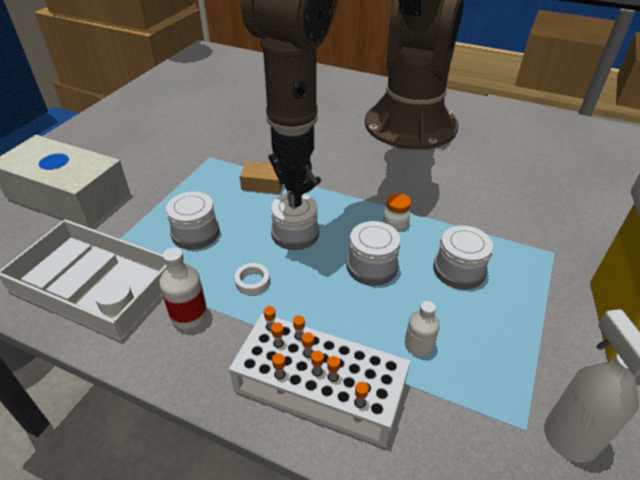

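The fingertip is in the middle of the cover's ring, at about (215,160) in the crop. The cover is level, the force holds at 15 N, and the bystanders are where they were.

```bash
python3 -c "
from h import *
print(ctrl.sign_off())"
```

```text
the job is handed in; nothing more can be done
None
```

I found the loose cover and handed the job in at about 8.5 s of the 48 s, with the arm still holding that cover down.

- **Finding it:** I pressed the covers about 27 mm off centre, working from the robot's left.
  - **First two:** firm. The force jumped to 18–30 N with no dip.
  - **Third, at about (0.522, −0.085):** it gave way over about 2 mm at 3–10 N. The camera showed it tip toward the finger and come level again when I let go.
  - **Fourth:** not pressed, as the third was clearly the rocker.
- **Pressing it home:** pressed at its middle, the third cover sank about 3.5 mm at 2–4 N, then met the rim with a sharp rise to 16–20 N.

**Last checks:** the downward push was steady at about 15 N with the fingertip standing still. There was also about 4.6 N of sideways force at the finger. In the scene picture the cover looked level and the other things were where they had been. The top camera could not confirm this for the pressed cover, because the arm hid it.

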